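Push the timber offcut off the cutting table into the scrap tray

ROBOT

A 6-joint arm with a two-finger parallel gripper is mounted at the origin on the work surface. World frame = base frame: x ahead of the robot, y to its left, z up, the work surface at z = 0. Lengths are in m, angles in rad, forces in N, time in s.
With the tool pointing down it reaches from about 0.25 to 0.725 m from the base axis. Payload 4 kg.
Tool frame: the origin (TCP) lies between the finger pads; the fingertips stand 17 mm ahead of it and the grasp point (between the pads) lies 2 mm behind it; z points along the fingers, y is the direction in which the jaws open and shut (so a half turn about z gives the same grasp; the last joint's range is limited). The gripper opens to 85 mm and grips with 20 to 120 N. Pads are 22 mm wide; open, the fingers measure 114 mm over their backs; the gripper's body (76 mm by 85 mm) begins 54 mm behind the grasp point. The pads swing forward as they close: fully open they stand 13 mm farther back than shut.
Start: joints at [-1.234, 0.241, 0.005, 1.335, 0, 1.571], TCP at [0.165, -0.472, 0.248] pointing down, gripper open.
Joint ranges: [-2.72, 2.72], [-1.05, 1.87], [-1.09, 1.28], [-1.99, 2.15], [-1.42, 1.44], [-3.14, 3.14]. Speed limits (rad/s): [2.79, 2.79, 3.14, 3.14, 3.14, 3.14].

INTERFACE

Orientations are given as a unit quaternion [x, y, z, w].
In Python, from workcell import readout, viewer, order gives the robot as it stands. The module is installed in compiled form; this text tells all that it offers.
- The arm moves only by the shell command python3 -m crank 'ROWS'. ROWS is text: rows parted by semicolons, each of 7 numbers parted by spaces: the shift along the tool's x, y, z in m, then the turn, a rotation vector about the tool's x, y, z in rad, then the gripper's target within -1 to 1 (shut at 1, half-way at 0, fully open at -1). A call has 1 to 20 rows; each row shifts and turns the pose as measured when the row begins, along the tool's axes as they then stand; what a row does not reach is not made up. A row lasts 1/12 s, in which the tool goes at most 41.7 mm and 7.16 degrees, less where a joint would pass 70% of its speed; a pose out of reach is approached as far as the arm can. A call with a gripper value outside its range is refused whole. The fingers move at their own pace and stop on an object; the grip force is fixed at half the most. Time passes only in rows, so rows that do not move let the fingers close. It gives the time, the measured TCP pose, the force and the opening at its end, in the units of the state.
- readout.get_obs(): the state, without advancing time (a new reading comes with each control period).
- viewer.camera(name): name is "scene" or "top"; returns the picture (480x640x3 uint8, red, green, blue); there is no depth.
- viewer.calibration(name): a dict with "fx", "fy", "cx", "cy" (pixels), "D" ([k1, k2, p1, p2, k3] as OpenCV has them; the pictures are not rectified), "eye" and "rotation" of the camera in the world. Camera axes: x right, y down, z forward; pixel columns grow to the right and rows downward; lengths in m; the calibration is good to about 2 mm. A picture is of the moment at which its call begins. calibration takes no time and is no camera call.
- order.job_done(): hands the job in, once; it reports no verdict.
The state is a dict: "clock": time; "joint_pos": joint angles; "joint_vel": joint speeds; "tau": joint torques, N m; "eef_pos": TCP position; "tool_rot": TCP orientation; "ft_force": force on the tool from outside, world axes, zero at the start; "ft_torque": the same for the moment, N m; "grip_width": finger opening in m.
Only numpy, scipy, OpenCV 4.12 (cv2) and the standard library are available. Lean on these libraries where they do the work, as an engineer would, in place of code of your own. Each camera call takes 0.05 s, during which the arm holds its last target. There are 200 camera calls.

TASK

Clear the rebated timber offcut off the raised cutting table: push it along the table top, under the guide rail and over the far edge, so that it drops into the blue scrap tray below and stays in it. Keep it down on the table instead of lifting it, do not bump the guide rail, and leave the clay pot, the glue bottle and the plane standing where they are.

Things in the scene. Friction and masses are not known exactly. Their poses are not given: they have to be found in the camera images.
- offcut: Loose pale timber offcut, 0.19 to 0.34 kg, 95 (own x) x 120 (own y) x 40 mm high, too wide to grasp. A rebate 30 mm wide, 18 mm deep runs along its upper +x edge, away from the robot; the -x face towards the robot is flat, full height. Starts yawed up to 26 degrees. Origin: centre of the underside. Its centre of mass lies 5 mm to -x of that; it tips over once this passes the table edge.
- edge (a point): Point in the middle of the straight far top edge of the cutting table, which stands fixed on the workbench: a grey deck 380 (x) x 1160 (y) mm, 18 mm thick, top 130 mm above the workbench, open underneath. The edge runs along y; the deck ends at this x, which varies by some 75 mm.
- tray: Fixed blue open-topped scrap tray on the workbench below the cutting table's far edge, outside 270 (x) x 230 (y) x 70 mm high, walls and floor 8 mm. Origin: centre of its underside, axes along the world's. Its rim is 60 mm below the deck top; its near wall stands 30 mm back under the deck, so the opening runs from the edge out to about 232 mm. Its place along y varies.
- rail: Fixed aluminium guide rail over the cutting table: beam 50 (x) x 1120 (y) x 26 mm, underside 160 mm above the deck, on 22 mm posts 530 mm to either side. Origin: on the deck top below the beam's middle, 45 to 65 mm on the robot's side of the far edge. An upright gripper meets the beam too early; one leaning back to the robot by about 40 degrees, fingers forward, passes beneath.
- pot: Loose off-white clay pot with a petal rim, 100 mm across its foot, about 110 mm high; origin at the centre of its underside. Bystander.
- glue: Loose white and yellow glue bottle, 64 mm across, 170 mm high; origin at the centre of its underside. Bystander.
- plane: Loose dark steel bench plane with wooden grips, 160 (x) x 50 x 80 mm high; origin at the centre of its underside. Bystander.

How it is judged:
By the outcome, as a careful person would: the job done as asked, in the order asked, and still so for the second after the job is handed in, with the robot touching nothing.
It also fails if it takes over 48 s, if anything falls off the work surface, if the arm or the gripper's body presses on something with over 40 N, if the wrist force passes 120 N, or if a joint passes its speed limit or range.

## Working session

There is one attempt and no reset: what is moved stays moved. The work goes in short steps, Python scripts to look and compute and a shell command to move; the robot and the scene stay as the last step left them, time stands still between calls to the robot, and variables do not carry over. Pictures are saved under pics/ and viewed, about 8 in all and at most 12, crops included, and the job is handed in when it is done.

```bash
mkdir -p pics; python3 - <<'E'
from workcell import readout, viewer
import cv2,numpy as np
for n in("scene","top"):
    im=viewer.camera(n); cv2.imwrite(f"pics/{n}0.png",im[:,:,::-1])
    print(n,{k:np.round(v,4).tolist() for k,v in viewer.calibration(n).items()})
print(readout.get_obs())
E
```

```text
scene {'fx': 550.9887, 'fy': 550.9887, 'cx': 318.3137, 'cy': 241.1589, 'D': [-0.0567, 0.0, 0.0, 0.0, 0.0], 'eye': [1.3349, 0.4821, 1.1982], 'rotation': [0.4603, 0.8231, -0.2938, -0.1556]}
top {'fx': 451.4351, 'fy': 451.4351, 'cx': 318.2298, 'cy': 235.3967, 'D': [-0.0064, 0.0, 0.0, 0.0, 0.0], 'eye': [0.5264, 0.0158, 1.3356], 'rotation': [0.7134, -0.7003, 0.0154, -0.0209]}
{'clock': 0.1, 'joint_pos': array([-1.23400396e+00,  2.41365665e-01,  3.89156517e-03,  1.33519541e+00,
        4.34624462e-06,  1.57080352e+00]), 'joint_vel': array([ 0.00110579, -0.00145376,  0.00271423, -0.00010138,  0.00060862,
        0.00085149]), 'tau': array([ 4.76061541e-05, -3.73138261e+01,  2.53010291e+01,  1.08674160e-02,
       -3.83860299e-05, -5.14421401e-06]), 'eef_pos': array([ 0.16506122, -0.47142199,  0.24750039]), 'tool_rot': array([ 9.85855008e-01,  1.67597813e-01, -1.54835321e-04, -9.23708675e-04]), 'ft_force': array([0.45194279, 0.1572595 , 0.03401955]), 'ft_torque': array([ 0.00955125, -0.00628598, -0.04704713]), 'grip_width': 0.0853600016005013}
```

View pics/scene0.png

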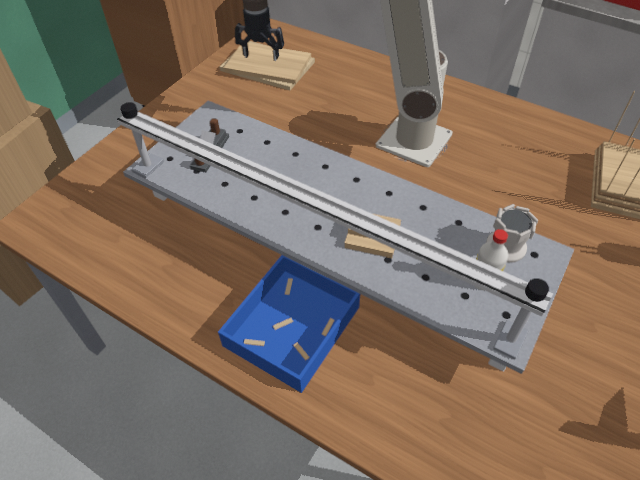

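View pics/top0.png

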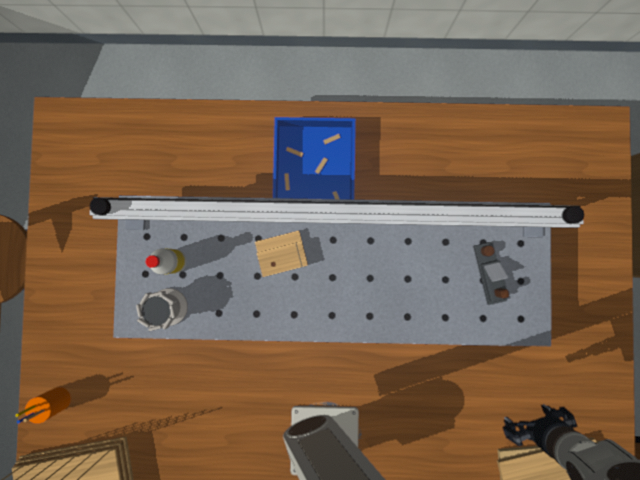

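The scene view shows the offcut half under the rail (372,233) and the tray at (290,320). In the top view, the offcut is at (281,253), the tray at (315,160), the rail near row 212, the glue at (165,262), the pot at (160,310) and the plane at (492,272). Next I'll measure positions.

```bash
cat > h.py <<'E'
import cv2,numpy as np
from scipy.spatial.transform import Rotation as R
from workcell import readout, viewer
def cast(n,pts,z):
    c=viewer.calibration(n); K=np.array([[c["fx"],0,c["cx"]],[0,c["fy"],c["cy"]],[0,0,1]])
    p=cv2.undistortPoints(np.array(pts,float).reshape(-1,1,2),K,np.array(c["D"])).reshape(-1,2)
    r=np.array(c["rotation"]); M=R.from_quat(r).as_matrix() if r.size==4 else r
    d=np.c_[p,np.ones(len(p))]@M.T; e=np.array(c["eye"])
    return e+d*((z-e[2])/d[:,2])[:,None]
def blob(mask,box):
    x0,y0,x1,y1=box; m=np.zeros_like(mask); m[y0:y1,x0:x1]=mask[y0:y1,x0:x1]
    m=cv2.morphologyEx(m,cv2.MORPH_OPEN,np.ones((3,3)))
    return max(cv2.findContours(m,0,2)[0],key=cv2.contourArea)
def offcut(im,box):
    hsv=cv2.cvtColor(im,cv2.COLOR_RGB2HSV)
    return blob(cv2.inRange(hsv,(8,50,90),(30,255,255)),box)
E
python3 - <<'E'
from h import *
np.set_printoptions(precision=4,suppress=True)
im=cv2.imread("pics/top0.png")[:,:,::-1].copy()
c=offcut(im,(235,222,330,290)); r=cv2.minAreaRect(c); b=cv2.boxPoints(r)
print(r); p=cast("top",b,.165)
print("offcut corners",p[:,:2],p.mean(0))
print("sides",np.linalg.norm(p-np.roll(p,-1,0),axis=1), "dirs",np.degrees(np.arctan2(*(np.roll(p,-1,0)-p)[:,[1,0]].T)))
hsv=cv2.cvtColor(im,cv2.COLOR_RGB2HSV)
t=blob(cv2.inRange(hsv,(105,120,50),(125,255,255)),(240,100,400,200))
x,y,w,h=cv2.boundingRect(t);print("tray px",x,y,w,h,cast("top",[(x,y),(x+w,y)],.07)[:,:2])
print("glue",cast("top",[(153,261)],.30),"pot",cast("top",[(160,310)],.22),"plane",cast("top",[(492,272)],.17))
print("rail z.316",cast("top",[(340,202),(340,222),(340,213)],.316)[:,:2])
# deck far edge in scene (top edge candidates)
s=cv2.imread("pics/scene0.png"); cv2.imwrite("pics/s0c.png",cv2.resize(s[180:300,240:440],None,fx=4,fy=4,interpolation=2))
t=cv2.imread("pics/top0.png"); cv2.imwrite("pics/t0c.png",cv2.resize(t[180:300,220:380],None,fx=4,fy=4,interpolation=2))
E
```

```text
((280.5294189453125, 253.11767578125), (36.865413665771484, 47.051910400390625), 75.96376037597656)
offcut corners [[0.5688 0.1941]
 [0.6007 0.0761]
 [0.5084 0.051 ]
 [0.4767 0.1685]] [0.5387 0.1224 0.165 ]
sides [0.1222 0.0957 0.1217 0.0956] dirs [ -74.8923 -164.8006  105.0882   15.5056]
tray px 273 118 82 81 [[ 0.9237  0.1614]
 [ 0.9275 -0.0721]]
glue [[0.5136 0.403  0.3   ]] pot [[0.3925 0.4112 0.22  ]] plane [[ 0.5001 -0.4228  0.17  ]]
rail z.316 [[ 0.6554 -0.0237]
 [ 0.6099 -0.0245]
 [ 0.6303 -0.0241]]
```

View pics/s0c.png

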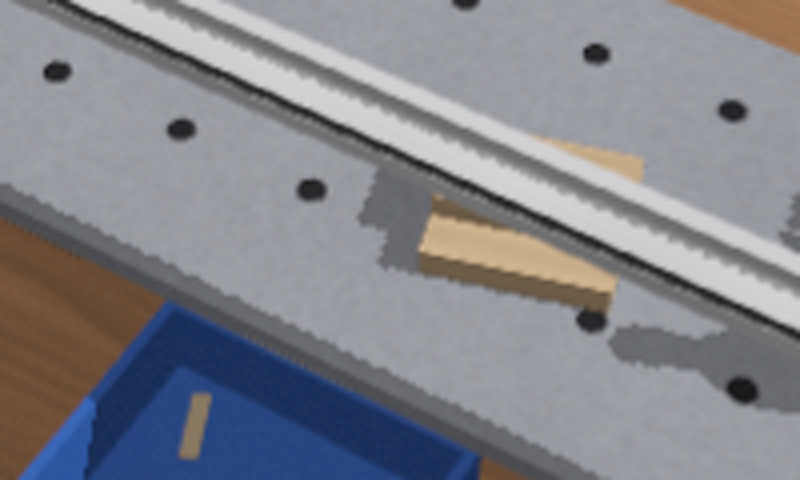

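View pics/t0c.png

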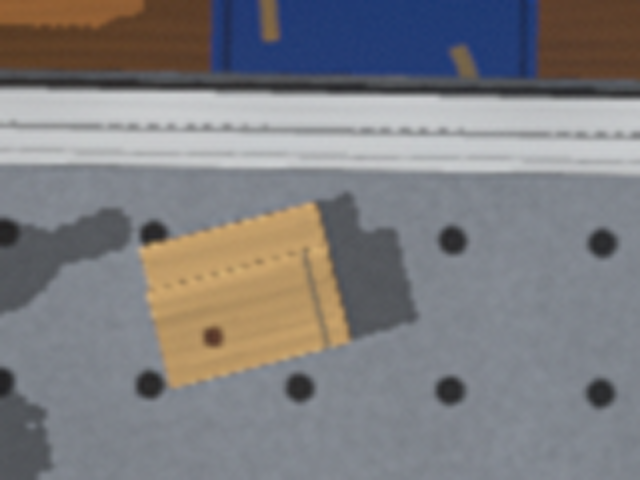

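```bash
python3 - <<'E'
from h import *
print("edge scene",cast("scene",[(240,226),(390,300)],.13))
E
python3 -m crank '0 0 -0.035 0 0 0.112 1;0 0 -0.035 0 0 0.112 1;0 0 -0.035 0 0 0.112 1;0.014 -0.037 0 0 0 0 1;0.014 -0.037 0 0 0 0 1;0.014 -0.037 0 0 0 0 1;0.014 -0.037 0 0 0 0 1;0.014 -0.037 0 0 0 0 1;0.014 -0.037 0 0 0 0 1;0.014 -0.037 0 0 0 0 1;0.014 -0.037 0 0 0 0 1;0.014 -0.037 0 0 0 0 1;0.014 -0.037 0 0 0 0 1;0.014 -0.037 0 0 0 0 1;0.014 -0.037 0 0 0 0 1;0.014 -0.037 0 0 0 0 1;0.014 -0.037 0 0 0 0 1;0.014 -0.037 0 0 0 0 1;0.014 -0.037 0 0 0 0 1;0.014 -0.037 0 0 0 0 1'
```

```text
edge scene [[ 0.67404608 -0.18235632  0.13      ]
 [ 0.67448352  0.24689613  0.13      ]]
clock: 1.77
eef_pos: [0.4152, 0.0713, 0.3613]
tool_rot: [0.997, 0.051, -0.006, -0.05]
ft_force: [0.5, 0.0, 0.5]
grip_width: -0.0001
```

```bash
cat >> h.py <<'E'
def go(pos,lean):
    "remaining shift and turn in tool axes to TCP pos, tool yaw 0, lean deg; shift given after the turn too"
    o=readout.get_obs(); Rc=R.from_quat(o["tool_rot"])
    Rt=R.from_quat([1,0,0,0])*R.from_euler("y",lean,degrees=True)
    d=np.array(pos)-o["eef_pos"]; np.set_printoptions(precision=4,suppress=True)
    print("turn",(Rc.inv()*Rt).as_rotvec(),"shift now",Rc.inv().apply(d),"shift after turn",Rt.inv().apply(d),
      "pos",o["eef_pos"],"F",o["ft_force"],"t",o["clock"],"axisz",Rc.as_matrix()[:,2])
E
python3 -c "
from h import *
go((.48,.26,.35),45)"
```

```text
turn [-0.1347  0.7964  0.0582] shift now [ 0.084  -0.1791  0.0287] shift after turn [ 0.0379 -0.1887  0.0538] pos [0.4152 0.0713 0.3613] F [0.4824 0.0337 0.4889] t 1.7667 axisz [-0.0175  0.0985 -0.995 ]
```

```bash
python3 -m crank '0 -0.02 0 -0.017 0.1 0.007 1;0 -0.02 0 -0.017 0.1 0.007 1;0 -0.02 0 -0.017 0.1 0.007 1;0 -0.02 0 -0.017 0.1 0.007 1;0 -0.02 0 -0.017 0.1 0.007 1;0 -0.02 0 -0.017 0.1 0.007 1;0 -0.02 0 -0.017 0.1 0.007 1;0 -0.02 0 -0.017 0.1 0.007 1;0 -0.01 0 0 0 0 1;0 0 0 0 0 0 1'; python3 -c "
from h import *
go((.53,.26,.24),45);go((.535,.26,.152),45)"
```

```text
clock: 2.6
eef_pos: [0.4119, 0.0831, 0.3552]
tool_rot: [0.92, 0.084, 0.377, -0.059]
ft_force: [0.3, 0.5, 0.9]
grip_width: -0.0001
turn [-0.1744  0.007   0.1103] shift now [ 0.0211 -0.1443  0.193 ] shift after turn [ 0.0021 -0.1769  0.165 ] pos [0.4119 0.0831 0.3552] F [0.3324 0.5477 0.9106] t 2.6 axisz [ 0.6847  0.1728 -0.7081]
turn [-0.1744  0.007   0.1103] shift now [-0.0374 -0.1393  0.2587] shift after turn [-0.0566 -0.1769  0.2307] pos [0.4119 0.0831 0.3552] F [0.3324 0.5477 0.9106] t 2.6 axisz [ 0.6847  0.1728 -0.7081]
```

```bash
python3 -m crank '0 -0.03 0 -0.06 0 0.037 1;0 -0.03 0 -0.06 0 0.037 1;0 -0.03 0 -0.06 0 0.037 1;0 0 0 0 0 0 1'; python3 -c "
from h import *
print(readout.get_obs()['joint_pos'])
go((.53,.26,.24),45)"
```

```text
clock: 2.93
eef_pos: [0.4165, 0.0528, 0.3634]
tool_rot: [0.924, 0.061, 0.378, -0.018]
ft_force: [0.2, -0.1, 1.3]
grip_width: 0.0002
[ 0.13793674 -0.51311389 -0.61067477  0.69761969 -0.01721106  3.14061258]
turn [-0.0799  0.0089  0.0991] shift now [ 0.0144 -0.1928  0.1835] shift after turn [-0.007  -0.2072  0.1675] pos [0.4165 0.0528 0.3634] F [ 0.2425 -0.0866  1.3249] t 2.9333 axisz [ 0.6958  0.0792 -0.7139]
```

```bash
sed -i 's/from_quat(\[1,0,0,0\])\*R.from_euler("y",lean/from_quat([0,1,0,0])*R.from_euler("y",-lean/' h.py
python3 -m crank '0 0 0 0 0 -0.124 1;0 0 0 0 0 -0.124 1;0 0 0 0 0 -0.124 1;0 0 0 0 0 -0.124 1;0 0 0 0 0 -0.124 1;0 0 0 0 0 -0.124 1;0 0 0 0 0 -0.124 1;0 0 0 0 0 -0.124 1;0 0 0 0 0 -0.124 1;0 0 0 0 0 -0.124 1;0 0 0 0 0 -0.124 1;0 0 0 0 0 -0.124 1;0 0 0 0 0 -0.124 1;0 0 0 0 0 -0.124 1;0 0 0 0 0 -0.124 1;0 0 0 0 0 -0.124 1;0 0 0 0 0 -0.124 1;0 0 0 0 0 -0.124 1;0 0 0 0 0 -0.124 1;0 0 0 0 0 -0.124 1'
python3 -c "
from h import *
print(readout.get_obs()['joint_pos'])
go((.53,.26,.24),45)"
```

```text
clock: 4.6
eef_pos: [0.4472, 0.0549, 0.3983]
tool_rot: [0.232, 0.896, 0.134, 0.354]
ft_force: [0.9, 0.7, -0.3]
grip_width: -0.0002
[ 0.13309866 -0.44559949 -0.49376425  0.74623092 -0.01706518  0.63207429]
turn [ 0.0711 -0.032  -0.5372] shift now [0.1421 0.1382 0.1862] shift after turn [0.0534 0.2051 0.1705] pos [0.4472 0.0549 0.3983] F [ 0.916   0.6756 -0.2906] t 4.6 axisz [ 0.6967  0.0761 -0.7133]
```

```bash

python3 -m crank '0 0 0 0.015 -0.007 -0.11 1;0 0 0 0.015 -0.007 -0.11 1;0 0 0 0.015 -0.007 -0.11 1;0 0 0 0.015 -0.007 -0.11 1;0 0 0 0.015 0 -0.1 1;0 0.035 0.01 0 0 0 1;0 0.035 0.01 0 0 0 1;0 0.035 0.01 0 0 0 1;0 0.035 0.01 0 0 0 1;0 0.035 0.01 0 0 0 1;0 0 0 0 0 0 1'
python3 -c "
from h import *
print(readout.get_obs()['joint_pos'])
go((.53,.26,.24),45)"
```

```text
clock: 5.52
eef_pos: [0.5007, 0.2377, 0.3761]
tool_rot: [-0.007, 0.923, -0.013, 0.386]
ft_force: [0.0, 0.2, -0.7]
grip_width: -0.0003
[ 0.68585252 -0.12819426 -0.33431441  0.70987027 -0.48338509  0.50409914]
turn [-0.0182  0.0064  0.0222] shift now [0.0757 0.0261 0.116 ] shift after turn [0.0755 0.0223 0.1169] pos [0.5007 0.2377 0.3761] F [ 0.0467  0.1569 -0.6704] t 5.5167 axisz [ 0.7117 -0.0182 -0.7023]
```

```bash

python3 -m crank '0.019 0.006 0.029 -0.004 0 0.005 1;0.019 0.006 0.029 -0.004 0 0.005 1;0.019 0.006 0.029 -0.004 0 0.005 1;0.019 0.006 0.029 -0.004 0 0.005 1;0 0 0 0 0 0 1'
python3 -c "
from h import *
go((.535,.255,.152),45)"
```

```text
clock: 5.93
eef_pos: [0.5402, 0.2717, 0.2427]
tool_rot: [-0.003, 0.922, 0.003, 0.388]
ft_force: [-0.6, -0.8, -1.0]
grip_width: -0.0003
turn [0.0069 0.0115 0.0032] shift now [ 0.0686 -0.0169  0.0595] shift after turn [ 0.0678 -0.0167  0.0604] pos [0.5402 0.2717 0.2427] F [-0.6418 -0.7534 -0.997 ] t 5.9333 axisz [ 0.7152  0.0069 -0.6989]
```

```bash

python3 -m crank '0.02 -0.004 0.017 0 0 0 1;0.02 -0.004 0.017 0 0 0 1;0.017 -0.004 0.015 0 0 0 1;0 0 0 0 0 0 1'
python3 -c "
from h import *
go((.535,.255,.159),45)
im=viewer.camera('top');cv2.imwrite('pics/t1.png',cv2.resize(im[150:350,180:400,::-1],None,fx=3,fy=3))"
```

```text
clock: 6.27
eef_pos: [0.543, 0.2636, 0.1701]
tool_rot: [-0.002, 0.921, 0.003, 0.39]
ft_force: [-0.8, -0.2, -1.9]
grip_width: -0.0004
turn [0.0065 0.015  0.0011] shift now [ 0.0136 -0.0086  0.002 ] shift after turn [ 0.0135 -0.0086  0.0022] pos [0.543  0.2636 0.1701] F [-0.7893 -0.1747 -1.8881] t 6.2667 axisz [ 0.7176  0.0065 -0.6964]
```

View pics/t1.png

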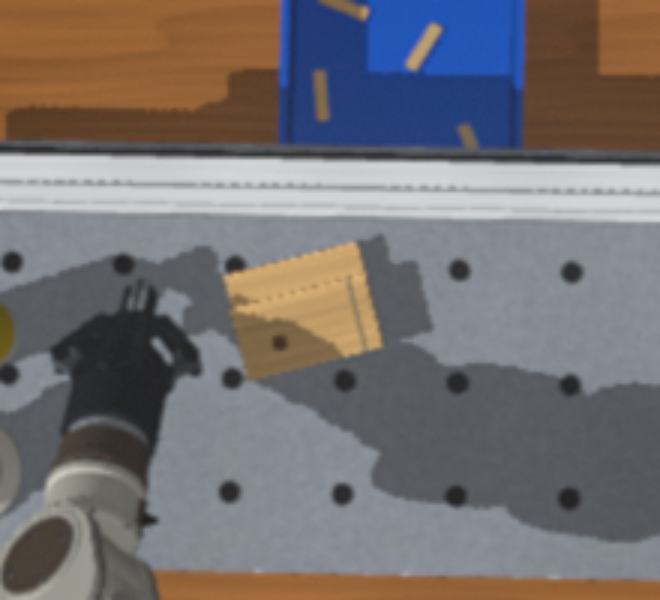

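```bash

python3 -m crank '0.014 -0.005 0.001 0 0 0 1;0 -0.02 0 0 0 0 1;0 -0.02 0 0 0 0 1;0 -0.015 0 0 0 0 1;0 -0.015 0 0 0 0 1;0 0 0 0 0 0 1'
python3 -c "
from h import *
go((.535,.12,.159),45)"
```

```text
clock: 6.82
eef_pos: [0.5496, 0.1964, 0.1822]
tool_rot: [0.001, 0.915, 0.011, 0.403]
ft_force: [-0.3, 0.2, -0.7]
grip_width: 0.0001
turn [ 0.0185  0.0441 -0.0106] shift now [ 0.0262 -0.0768  0.0035] shift after turn [ 0.0268 -0.0764  0.0061] pos [0.5496 0.1964 0.1822] F [-0.251   0.1557 -0.7197] t 6.8167 axisz [ 0.7375  0.0183 -0.6751]
```

```bash

python3 -m crank '0.004 0.03 0 0 0.006 0 1;0.014 0.01 0.002 0.009 0.025 -0.005 1;0.014 0 0.002 0.009 0.025 -0.005 1;0.008 0 0 0 0.006 0 1;0.003 0 0 0 0.006 0 1'
python3 -c "
from h import *
go((.535,.12,.159),45)"
```

```text
clock: 7.23
eef_pos: [0.5316, 0.2428, 0.1644]
tool_rot: [0.005, 0.925, 0.005, 0.38]
ft_force: [-0.4, -0.3, -0.4]
grip_width: -0.0
turn [ 0.0057 -0.0058 -0.0142] shift now [-0.0004 -0.1228  0.0055] shift after turn [ 0.0014 -0.1228  0.0062] pos [0.5316 0.2428 0.1644] F [-0.3821 -0.2523 -0.3591] t 7.2333 axisz [ 0.703   0.0058 -0.7112]
```

```bash

python3 -m crank '0.004 -0.012 0.004 0 0.003 -0.01 1;0.003 -0.012 0.002 0 0.003 0 1;0.003 -0.012 0 0 0.003 0 1;0.003 -0.012 0 0 0.003 0 1;0.003 -0.012 0 0 0.003 0 1'
python3 -c "
from h import *
go((.535,.12,.159),45)"
```

```text
clock: 7.65
eef_pos: [0.5283, 0.1868, 0.155]
tool_rot: [-0.001, 0.926, 0.011, 0.379]
ft_force: [-1.9, 3.2, 4.5]
grip_width: 0.0002
turn [ 0.0205 -0.0088 -0.0061] shift now [-0.008  -0.0668  0.0004] shift after turn [-0.0076 -0.0668  0.0019] pos [0.5283 0.1868 0.155 ] F [-1.9364  3.2401  4.5489] t 7.65 axisz [ 0.7007  0.0205 -0.7131]
```

```bash

python3 -m crank '-0.004 -0.012 0 0 0 0 1;0 -0.012 0 0 0 0 1;0.001 -0.012 0 0 0.002 0 1;0.001 -0.012 0 0 0.002 0 1'
python3 -c "
from h import *
go((.535,.12,.159),45)
im=viewer.camera('top');cv2.imwrite('pics/t2.png',cv2.resize(im[150:350,180:400,::-1],None,fx=3,fy=3))"
```

```text
clock: 7.98
eef_pos: [0.5307, 0.1365, 0.1587]
tool_rot: [-0.001, 0.925, 0.015, 0.379]
ft_force: [-0.4, 2.8, 0.8]
grip_width: 0.0002
turn [ 0.0282 -0.0073 -0.0093] shift now [-0.0034 -0.0166  0.0023] shift after turn [-0.0032 -0.0165  0.0028] pos [0.5307 0.1365 0.1587] F [-0.4489  2.7579  0.8159] t 7.9833 axisz [ 0.7017  0.0282 -0.7119]
```

View pics/t2.png

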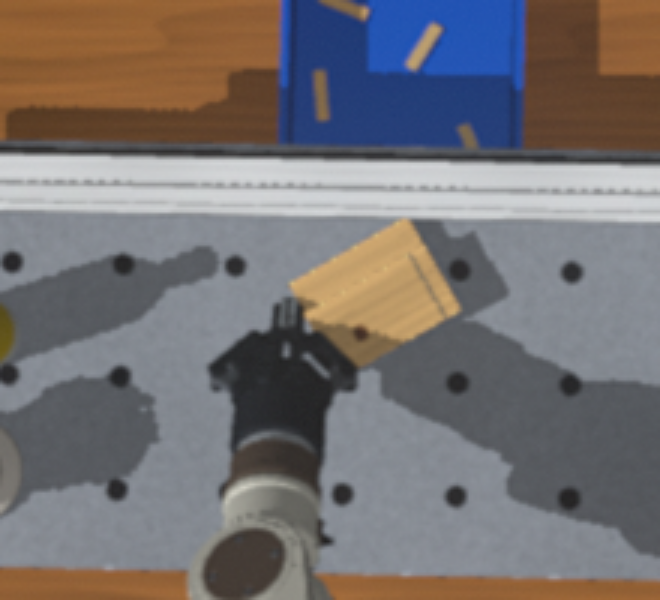

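```bash

python3 -m crank '0 0.02 0 0 0 0 1;0 0.01 -0.03 0 0 0 1;0 0 -0.04 0 0 0 1;0 0 -0.04 0 0 0 1;0 0 -0.04 0 0 0 1;0 0 0 0 0 0 1'
cat >> h.py <<'E'
def meas(box):
    im=viewer.camera("top"); c=offcut(im,box); r=cv2.minAreaRect(c); p=cast("top",cv2.boxPoints(r),.165)
    d=np.roll(p,-1,0)-p; print("centre",p.mean(0),"corners",p[:,:2].round(3).tolist(),"len",np.linalg.norm(d,axis=1)[:2],"dir",np.degrees(np.arctan2(d[:2,1],d[:2,0])))
    return im
E
python3 -c "
from h import *
go((.47,.12,.2),45)
meas((250,222,350,290))"
```

```text
clock: 8.53
eef_pos: [0.4192, 0.1531, 0.2628]
tool_rot: [0.006, 0.928, 0.006, 0.372]
ft_force: [0.2, 0.1, 0.7]
grip_width: -0.0002
turn [ 0.0069 -0.0238 -0.0166] shift now [ 0.006  -0.0337  0.0803] shift after turn [ 0.0084 -0.0331  0.0803] pos [0.4192 0.1531 0.2628] F [0.1636 0.1219 0.6738] t 8.5333 axisz [ 0.6901  0.0071 -0.7237]
centre [0.551  0.0571 0.165 ] corners [[0.56, 0.134], [0.624, 0.029], [0.542, -0.02], [0.479, 0.085]] len [0.1231 0.0953] dir [ -58.7425 -148.865 ]
```

```bash
python3 -c "
from h import *
go((.435,.092,.16),45)"
```

```text
turn [ 0.007  -0.0243 -0.0163] shift now [ 0.0579 -0.0629  0.083 ] shift after turn [ 0.0609 -0.0613  0.082 ] pos [0.4201 0.1533 0.261 ] F [-0.2461 -0.1323 -0.385 ] t 8.5833 axisz [ 0.6897  0.0072 -0.724 ]
```

```bash
python3 -m crank '0.015 -0.016 0.021 0 -0.006 -0.004 1;0.015 -0.016 0.021 0 -0.006 -0.004 1;0.015 -0.016 0.02 0 -0.006 -0.004 1;0.01 -0.014 0.015 0 -0.006 -0.004 1;0 0 0 0 0 0 1'; python3 -c "
from h import *
go((.435,.092,.16),45)"
```

```text
clock: 9.0
eef_pos: [0.4361, 0.0915, 0.1667]
tool_rot: [-0.001, 0.922, 0.007, 0.388]
ft_force: [-0.5, 0.3, -1.2]
grip_width: -0.0003
turn [ 0.0127  0.0109 -0.0036] shift now [0.0055 0.0004 0.0039] shift after turn [0.0055 0.0005 0.004 ] pos [0.4361 0.0915 0.1667] F [-0.4502  0.336  -1.1635] t 9.0 axisz [ 0.7148  0.0127 -0.6993]
```

```bash
python3 -m crank '-0.002 0 0.012 0 0.005 0 1;-0.006 0 0.0085 0 0.003 0 1;-0.007 0 0.0085 0 0.003 0 1;-0.007 0 0.0085 0 0.003 0 1'; python3 -c "
from h import *
go((.51,.092,.16),45);meas((250,215,350,290))"
```

```text
clock: 9.33
eef_pos: [0.4749, 0.0878, 0.1485]
tool_rot: [0.002, 0.927, 0.004, 0.375]
ft_force: [-2.9, 0.9, 2.1]
grip_width: -0.0
turn [ 0.0065 -0.0171 -0.0064] shift now [-0.0332  0.0043  0.0162] shift after turn [-0.0329  0.0042  0.0167] pos [0.4749 0.0878 0.1485] F [-2.8797  0.9235  2.1122] t 9.3333 axisz [ 0.6949  0.0065 -0.719 ]
centre [0.5633 0.0532 0.165 ] corners [[0.578, 0.129], [0.633, 0.02], [0.549, -0.023], [0.493, 0.086]] len [0.1223 0.095 ] dir [ -62.915  -153.0522]
```

```bash
python3 -m crank '-0.012 0.002 0.003 0 0 0 1;-0.009 0.002 0.007 0 0 0 1;-0.008 0 0.008 0 0 0 1;-0.004 0 0.004 0 0 0 1'; python3 -c "
from h import *
go((.51,.092,.16),45);meas((250,215,350,290))"
```

```text
clock: 9.72
eef_pos: [0.5165, 0.0923, 0.1541]
tool_rot: [0.002, 0.928, 0.004, 0.373]
ft_force: [-1.2, 0.7, 0.7]
grip_width: 0.0001
turn [ 0.0061 -0.0213 -0.0072] shift now [ 0.0006 -0.0002 -0.0087] shift after turn [ 0.0005 -0.0003 -0.0087] pos [0.5165 0.0923 0.1541] F [-1.1595  0.6779  0.7423] t 9.7167 axisz [ 0.6919  0.0062 -0.722 ]
centre [0.59   0.0418 0.165 ] corners [[0.619, 0.111], [0.645, -0.009], [0.561, -0.027], [0.535, 0.092]] len [0.1225 0.0862] dir [ -77.621  -167.7527]
```

```bash
python3 -m crank '0.008 0 -0.02 0 0 0 1;0.008 0 -0.018 0 -0.01 0 0;0 -0.016 0 0 -0.01 -0.003 0;0 -0.016 0 0 0 -0.003 0;0 -0.016 0 0 0 0 0;0 0 0 0 0 0 0;0 0 0 0 0 0 0'; python3 -c "
from h import *
go((.50,.044,.16),45)"
```

```text
clock: 10.35
eef_pos: [0.4791, 0.0427, 0.1706]
tool_rot: [-0.0, 0.924, 0.002, 0.383]
ft_force: [0.4, -0.0, 0.5]
grip_width: 0.0428
turn [ 0.0032  0.0012 -0.0012] shift now [-0.0072  0.0012  0.0223] shift after turn [-0.0072  0.0013  0.0223] pos [0.4791 0.0427 0.1706] F [ 0.4056 -0.0048  0.5267] t 10.35 axisz [ 0.708   0.0032 -0.7063]
```

Now push forward with the half-open fingers.

```bash
python3 -m crank '-0.004 0 0.013 0 0 0 0;-0.005 0 0.012 0 0 0 0;-0.009 0 0.009 0 0 0 0;-0.009 0 0.009 0 0 0 0;-0.009 0 0.009 0 0 0 0'; python3 -c "
from h import *
go((.60,.044,.16),45)
im=meas((250,215,350,290));cv2.imwrite('pics/t3.png',cv2.resize(im[150:350,180:400,::-1],None,fx=3,fy=3))"
```

```text
clock: 10.77
eef_pos: [0.5409, 0.0451, 0.1572]
tool_rot: [-0.0, 0.924, 0.002, 0.382]
ft_force: [-2.8, 0.8, 0.4]
grip_width: 0.0429
turn [ 0.0047 -0.0021 -0.0009] shift now [-0.0439 -0.0012  0.0397] shift after turn [-0.0438 -0.0011  0.0398] pos [0.5409 0.0451 0.1572] F [-2.7573  0.8335  0.3704] t 10.7667 axisz [ 0.7056  0.0047 -0.7086]
centre [0.5898 0.0379 0.165 ] corners [[0.62, 0.1], [0.622, -0.023], [0.56, -0.024], [0.557, 0.098]] len [0.1223 0.0624] dir [ -88.9654 -179.0534]
```

View pics/t3.png

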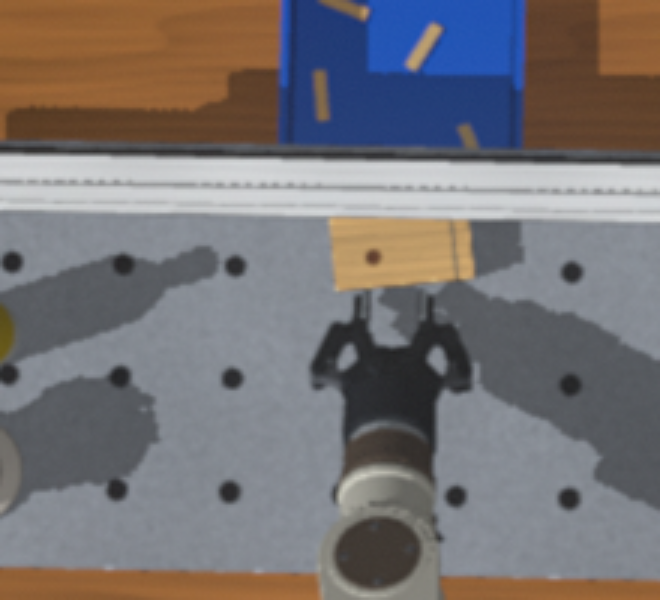

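The offcut is now almost square to the edge. It spans crop columns 332–472, against 282–525 for the tray, so the two are lined up. Pushing on.

```bash
python3 -m crank '-0.009 0 0.008 0 0 0 0;-0.009 0 0.0085 0 0 0 0;-0.009 0 0.0085 0 0 0 0;-0.009 0 0.0085 0 0 0 0;-0.009 0 0.0085 0 0 0 0'; python3 -c "
from h import *
go((.64,.044,.16),45)"
```

```text
clock: 11.23
eef_pos: [0.6043, 0.0481, 0.1574]
tool_rot: [-0.002, 0.925, 0.002, 0.38]
ft_force: [-3.3, 0.6, 2.3]
grip_width: 0.0427
turn [ 0.0055 -0.006   0.0011] shift now [-0.0272 -0.0043  0.0232] shift after turn [-0.0271 -0.0041  0.0234] pos [0.6043 0.0481 0.1574] F [-3.3471  0.6176  2.3322] t 11.2333 axisz [ 0.7029  0.0055 -0.7113]
```

```bash
python3 -m crank '-0.009 -0.001 0.008 0 0 0 0;-0.009 -0.001 0.0085 0 0 0 0;-0.009 -0.001 0.0085 0 0 0 0;-0.006 0 0.006 0 0 0 0;0 0 0 0 0 0 0'; python3 -c "
from h import *
go((.66,.044,.16),45)
im=viewer.camera('scene');cv2.imwrite('pics/s3.png',cv2.resize(im[150:400,200:480,::-1],None,fx=2,fy=2))"
```

```text
clock: 11.65
eef_pos: [0.6539, 0.0477, 0.1586]
tool_rot: [-0.002, 0.925, 0.002, 0.38]
ft_force: [-1.1, 0.4, 0.1]
grip_width: 0.0428
turn [ 0.0061 -0.0052  0.002 ] shift now [-0.0053 -0.0038  0.0032] shift after turn [-0.0053 -0.0037  0.0033] pos [0.6539 0.0477 0.1586] F [-1.0729  0.4485  0.1385] t 11.65 axisz [ 0.7034  0.0061 -0.7108]
```

View pics/s3.png

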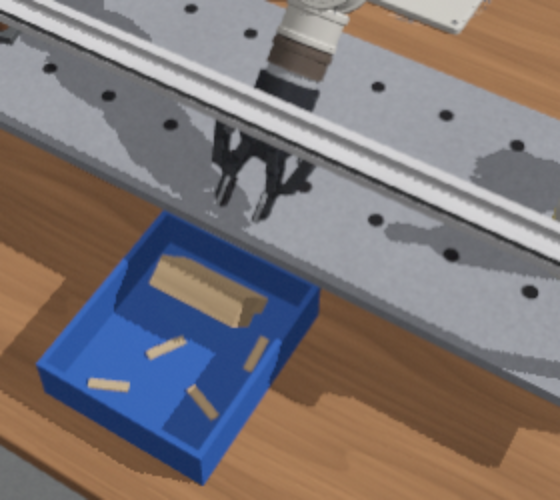

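The offcut is lying in the tray (crop 208,290) and the gripper is clear of the rail. I'll back off the way it came, check once more and hand in.

```bash
python3 -m crank '0.018 0 -0.022 0 0 0 0;0.018 0 -0.022 0 0 0 0;0.016 0 -0.022 0 0 0 0;0.01 0 -0.025 0 0 0 0;0 0 -0.03 0 0 0 0;0 0 -0.03 0 0 0 0;0 0 -0.03 0 0 0 0;0 0 0 0 0 0 0;0 0 0 0 0 0 0'; python3 -c "
from h import *
go((.45,.044,.25),45)
im=viewer.camera('scene');cv2.imwrite('pics/s4.png',im[:,:,::-1])"
```

```text
clock: 12.45
eef_pos: [0.4676, 0.0467, 0.2394]
tool_rot: [-0.003, 0.927, 0.002, 0.375]
ft_force: [0.2, 0.7, -0.4]
grip_width: 0.0428
turn [ 0.006  -0.0162  0.0037] shift now [ 0.0053 -0.0026 -0.0199] shift after turn [ 0.005  -0.0027 -0.0199] pos [0.4676 0.0467 0.2394] F [ 0.2144  0.6648 -0.3657] t 12.45 axisz [ 0.6956  0.006  -0.7184]
```

View pics/s4.png

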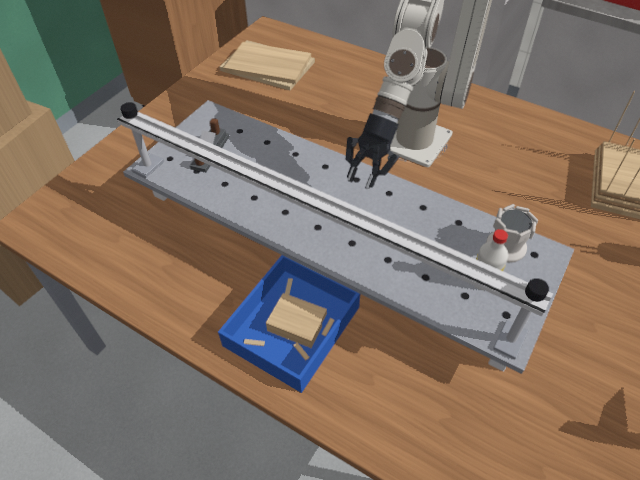

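The offcut lies flat in the tray at (297,320). The pot, glue and plane are where they started, and the arm is clear.

```bash
python3 -c "
from workcell import order
print(order.job_done())"
```

```text
the job is handed in; nothing more can be done
None
```

The offcut is in the blue scrap tray, and I handed the job in at about 12.5 s. I shifted it sideways into line with the tray using the shut fingers. Then I turned it by a push at its rear corner, and pushed it square under the rail and over the edge with the gripper half open and leaning back 45°.

- **Last checks:** the final picture shows the offcut flat in the tray. The pot, glue bottle and plane look unmoved by eye; I did not measure them again. The arm was touching nothing.
- **Forces:** readings at the end of each move stayed under about 6 N, with no sign of contact with the rail.
- **What went wrong on the way:**
  - The last joint reached its range limit during the approach, so I turned the gripper half round.
  - The sideways push turned the offcut to about 31° instead of straightening it, which the corner push then corrected.
  - The tool drifted a few millimetres in height during moves, and the fingertips probably brushed the deck lightly twice (up to 4.5 N vertical).
  - My two estimates of the far edge differed by 11 mm (x = 0.674 and 0.685 m), which did not affect the result.

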